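Widen the modelling cradle by one hole

TASK

The cradle that holds papier-mache forms is too narrow for the next form: squeeze the red snap button flush and slide the square outer tube outwards, away from the fixed post, until the button clicks out again in the tube's next hole. The holes are drilled by hand, so ease the tube along gently and stop by feel: never force it against the button, which bends easily. Let go once the button has come out. Leave the tub, cup, glue bottle and paper form where they stand.

Things in the scene. Friction and masses are not known exactly. Their poses are not given: they have to be found in the camera images.
- cradle: Fixed wooden cradle: plywood base 100 x 405 x 14 mm. Origin on the table under the tube's axis, level with the red button; z up. The tube lies along the cradle's y, its axis 75 mm above the table. +y is OUTWARDS, the way the outer tube must slide. The button points to +x (sideways, away from the robot) from a fixed dark inner tube; it never moves along y.
- button_tip (a point): Tip of the red domed snap button, 10 mm across, that sticks 4.5 mm out of the side (+x of the cradle) of the outer tube through its first hole. It moves inwards as the button is pressed. Spring: about 2 N to start, about 3.5 N when held down.
- tube_grip (a point): On the outer tube's axis at its first hole (where the button sticks out at the start); moves with the tube, axes as the cradle's. Tube: aluminium, 25 mm square outside, 125 mm from here to its inner end, 115 mm to its outer end; 48 mm free below it. Pinch it here across x from above, the fingers squeezing the button and the tube's two upright sides together.
- post_top (a point): Top of the fixed wooden post (34 x 30 mm) that carries the inner tube, 165 mm inwards (-y) of the button, 88 mm above the table. Over it, and likewise on the outer tube 104 mm outwards of tube_grip, stands a V-shaped black padded yoke, 56 mm above the tube's axis at most and 45 mm to either side. Between the two nothing stands above the tube.
- outer_tube (a joint): How far the outer tube is slid outwards, m: about 0 at the start, 0.048 to 0.083 when its second hole (dark 12 mm spot in the button's side face, 48 to 83 mm inwards of the first, hand-drilled) is at the button. Friction 1 to 3 N; freeing the flush button takes 3 to 9 N more. It then rides under the wall until the second hole, springs out and blocks. Play 1 mm each way.
- snap_button (a joint): How far the button is pressed in, in m: 0 fully out, 0.0045 flush with the outside of the tube, about 0.0065 while it rides under the tube wall, 0.008 at its stop. More than about 12 N of the tube sideways against it would bend it.
- paste_tub: White paste tub, 96 mm across, 75 mm tall, origin under its centre. Leave it alone.
- clear_cup: Clear plastic cup, 76 mm across, 90 mm tall, origin under its centre. Leave it alone.
- glue_bottle: White glue bottle with an orange band, 72 mm across, 190 mm tall, origin under its centre. Leave it alone.
- paper_form: Papier-mache ball with a neck, sitting in a blue tub: 180 mm across, 250 mm tall, origin under the centre of the tub. Leave it alone.

How it is judged:
By the outcome, as a careful person would: the job done as asked, in the order asked, and still so for the second after the job is handed in, with the robot touching nothing.
It also fails if it takes over 51 s, if anything falls off the work surface, if the arm or the gripper's body presses on something with over 40 N, if the wrist force passes 120 N, or if a joint passes its speed limit or range.

ROBOT

A 6-joint arm with a two-finger parallel gripper is mounted at the origin on the work surface. World frame = base frame: x ahead of the robot, y to its left, z up, the work surface at z = 0. Lengths are in m, angles in rad, forces in N, time in s.
With the tool pointing down it reaches from about 0.35 to 0.775 m from the base axis. Payload 5.5 kg.
Tool frame: the origin (TCP) lies on the centre line of the jaws, within the pads' length; the fingertips stand 25 mm ahead of it and the grasp point (between the pads) lies 6 mm ahead of it; z points along the fingers, y is the direction in which the jaws open and shut (so a half turn about z gives the same grasp; the last joint's range is limited). The gripper opens to 85 mm and grips with 20 to 120 N. Pads are 22 mm wide; open, the fingers measure 114 mm over their backs; the gripper's body (76 mm by 85 mm) begins 54 mm behind the grasp point. The pads swing forward as they close: fully open they stand 13 mm farther back than shut.
Start: joints at [-0.14, 0.313, 0.046, 1.304, 0, 1.431], TCP at [0.575, -0, 0.256] pointing down, gripper open.
Joint ranges: [-2.76, 2.76], [-0.86, 1.69], [-1.03, 1.26], [-2.2, 2.34], [-1.47, 1.5], [-3.14, 3.14]. Speed limits (rad/s): [2.57, 2.57, 3.14, 3.14, 3.14, 3.14].

INTERFACE

Orientations are given as [roll, pitch, yaw] about the fixed x, y, z axes, in that order (R = Rz(yaw) Ry(pitch) Rx(roll)).
In Python, from cell import r, vision gives the robot as it stands.
- The arm moves only by the shell command python3 -m creep 'ROWS' [FORCE]. ROWS is JSON, a list of rows, each a list of 3 entries, a list of its own where there are three numbers: the closure, from 0 (fully open) to 1 (shut), then the shift along the tool's x, y, z normalised to -1 to 1, where 1 is 0.6 m, then the turn, a rotation vector about the tool's x, y, z normalised to -1 to 1, where 1 is 180 degrees. In form: [[grip, [dx, dy, dz], [rx, ry, rz]], ...]. A call has 1 to 12 rows; each row is the pose to reach, as a shift and turn from the pose commanded when the call began, along the tool's axes at that moment, turning the shorter way round; what a row does not reach only later rows make up. A row lasts 1/8 s, in which the tool goes at most 62.5 mm and 10.7 degrees, less where a joint would pass 70% of its speed; a pose out of reach is approached as far as the arm can. A call with a number of a shift or a turn outside -1 to 1 is refused whole. A call with a gripper value outside its range is refused whole. The fingers move at their own pace and stop on an object; FORCE is the grip in N (left out, the last holds). Time passes only in rows, so rows that repeat a pose let the fingers close. It gives the time, the measured TCP pose, the force and the opening at its end, in the units of the state.
- r.observe(): the state, without advancing time (a new reading comes with each control period).
- vision.snapshot(name): name is "scene" or "side" or "wrist"; returns the picture (480x640x3 uint8, red, green, blue); there is no depth.
- vision.camera_params(name): a dict with "camera_matrix" (3x3 intrinsics, pixels), "D" ([k1, k2, p1, p2, k3] as OpenCV has them; the pictures are not rectified), "rvec" (rotation vector, rad) and "tvec" (3), from world to camera coordinates, as OpenCV has them. Camera axes: x right, y down, z forward; pixel columns grow to the right and rows downward; lengths in m; the calibration is good to about 2 mm. A picture is of the moment at which its call begins: read the wrist's pose just before it. camera_params takes no time and is no camera call; for the wrist camera it gives the pose at the moment of the call.
- r.finish_job(): hands the job in, once; it reports no verdict.
The state is a dict: "time_s": time; "joint_positions": joint angles; "dq": joint speeds; "joint_efforts": joint torques, N m; "eef_pos": TCP position; "tcp_rot": TCP orientation; "ft_force": force on the tool from outside, world axes, zero at the start; "torque": the same for the moment, N m; "grip_width": finger opening in m.
Only numpy, scipy, OpenCV 4.12 (cv2) and the standard library are available. Lean on these libraries where they do the work, as an engineer would, in place of code of your own. Each camera call takes 0.05 s, during which the arm holds its last target. There are 200 camera calls.

## Working session

There is one attempt and no reset: what is moved stays moved. The work goes in short steps, Python scripts to look and compute and a shell command to move; the robot and the scene stay as the last step left them, time stands still between calls to the robot, and variables do not carry over. Pictures are saved under pics/ and viewed, about 8 in all and at most 12, crops included, and the job is handed in when it is done.

```bash
ls; mkdir -p pics; python3 - <<'E'
from cell import r, vision
import cv2
print(r.observe())
for n in ["scene","side"]:
    cv2.imwrite(f"pics/{n}0.png",vision.snapshot(n)[:,:,::-1]); print(n,vision.camera_params(n))
E
```

```text
pics
{'time_s': 0.0, 'joint_positions': array([-1.39615023e-01,  3.13993772e-01,  4.49781176e-02,  1.30362167e+00,
       -3.00165815e-05,  1.43120411e+00]), 'dq': array([ 0.00284307, -0.00200012,  0.00010495,  0.00159854, -0.00038196,
       -0.00045319]), 'joint_efforts': array([-2.90074182e-03, -4.80629075e+01,  2.98531097e+01,  1.95313990e-02,
       -3.83516899e-04, -4.27451073e-05]), 'eef_pos': array([5.74523539e-01, 4.03484408e-05, 2.55412267e-01]), 'tcp_rot': array([-3.13976539e+00, -2.26430071e-04,  1.57077334e+00]), 'ft_force': array([-0.26574519,  0.12984801, -0.61466234]), 'torque': array([-0.05199523,  0.04869196, -0.03809576]), 'grip_width': 0.08541572238719886}
scene {'camera_matrix': array([[553.37694466,   0.        , 323.19430509],
       [  0.        , 553.37694466, 237.65319062],
       [  0.        ,   0.        ,   1.        ]]), 'D': array([-0.10307933,  0.        ,  0.        ,  0.        ,  0.        ]), 'rvec': array([ 0.93934637,  2.68975915, -0.77801797]), 'tvec': array([ 0.4546706 , -0.27558578,  1.98252892])}
side {'camera_matrix': array([[568.35434153,   0.        , 320.63367218],
       [  0.        , 568.35434153, 237.77989086],
       [  0.        ,   0.        ,   1.        ]]), 'D': array([-0.08600035,  0.        ,  0.        ,  0.        ,  0.        ]), 'rvec': array([ 0.20816176, -2.82584115,  1.18215851]), 'tvec': array([0.61095079, 0.09376867, 1.43697768])}
```

View pics/scene0.png

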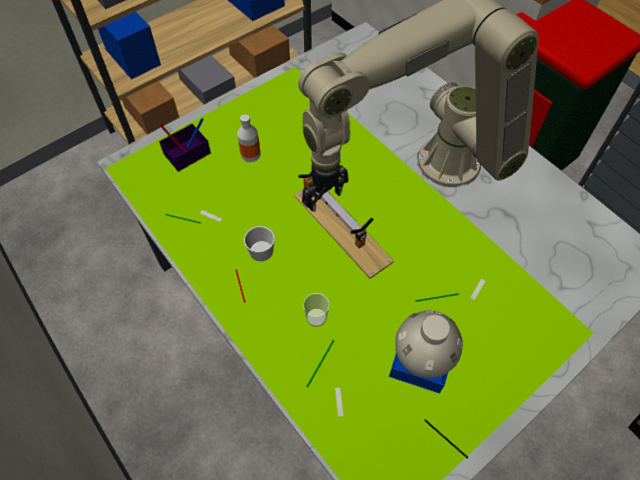

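View pics/side0.png

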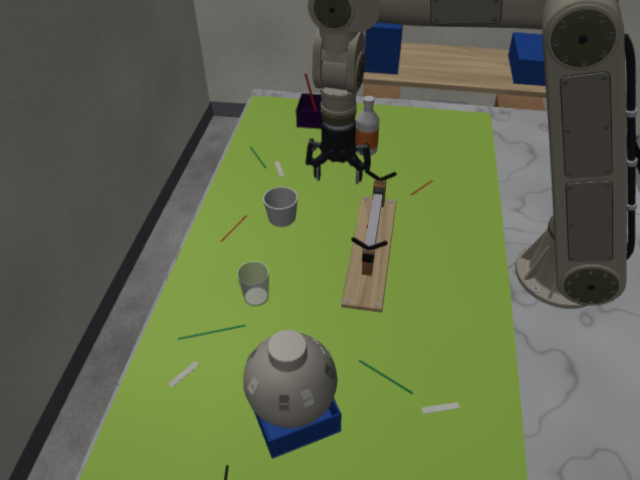

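Scene: cradle between (305,195) and (380,270), long free base end towards the bottom. Side: base corners about (363,200), (397,200), (381,306), (345,302); the yokes are at (380,178) and (369,245), and the free base end is at the bottom (outwards).

```bash
cat > h.py <<'E'
import numpy as np, cv2
def ray(p,uv):
    R=cv2.Rodrigues(p["rvec"])[0]; n=cv2.undistortPoints(np.array([[uv]],float),p["camera_matrix"],p["D"])[0,0]
    return -R.T@p["tvec"], R.T@np.array([n[0],n[1],1.])
def at(p,uv,z):
    o,d=ray(p,uv); return o+d*(z-o[2])/d[2]
def px(p,X): return cv2.projectPoints(np.array(X,float).reshape(-1,1,3),p["rvec"],p["tvec"],p["camera_matrix"],p["D"])[0][:,0]
E
python3 - <<'E'
from cell import r, vision
import cv2
from h import *
s=vision.camera_params("side");c=vision.camera_params("scene")
for uv in [(363,200),(397,200),(381,306),(345,302)]: print("side base",at(s,uv,.014).round(3))
for uv in [(370,277),(393,262)]: print("scene base",at(c,uv,.014).round(3))
cv2.imwrite("pics/w0.png",vision.snapshot("wrist")[:,:,::-1])
im=vision.snapshot("side")[160:320,320:420]; cv2.imwrite("pics/s1.png",cv2.resize(im[:,:,::-1],None,fx=3.7,fy=3.7,interpolation=2))
E
```

```text
side base [ 0.526 -0.203  0.014]
side base [ 0.429 -0.217  0.014]
side base [0.445 0.176 0.014]
side base [0.532 0.176 0.014]
scene base [0.542 0.182 0.014]
scene base [0.449 0.187 0.014]
```

View pics/w0.png

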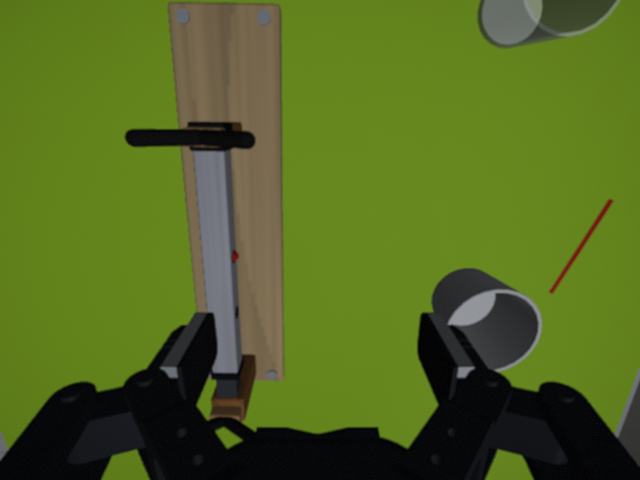

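Wrist view: button at (235,257), dark second hole about (237,312), outer yoke at (190,138), base right edge (281,5)-(283,380), tube top's left edge (193,150)-(213,370).

```bash
python3 - <<'E'
from cell import r, vision
from h import *
w=vision.camera_params("wrist")
P=lambda u,v,z:at(w,(u,v),z).round(4)
print("base",P(281,5,.014),P(283,380,.014),P(169,4,.014))
print("btn",P(236,257,.075),"hole",P(237,312,.075))
print("tubeL",P(193,150,.0875),P(213,370,.0875),"R",P(231,150,.0875),"cam",-cv2.Rodrigues(w["rvec"])[0].T@w["tvec"])
b=P(281,5,.014)-P(283,380,.014);t=P(193,150,.0875)-P(213,370,.0875)
for v in(b,t):print(np.degrees(np.arctan2(-v[0],v[1])))
g=cv2.cvtColor(vision.snapshot("wrist"),cv2.COLOR_RGB2HSV)
m=((g[...,0]<8)|(g[...,0]>172))&(g[...,1]>150)&(g[...,2]>80); ys,xs=np.nonzero(m[230:280,200:260]); print(xs.mean()+200,ys.mean()+230,len(xs))
E
```

```text
base [0.5431 0.1814 0.014 ] [ 0.5327 -0.219   0.014 ] [0.4444 0.183  0.014 ]
btn [ 0.5019 -0.032   0.075 ] hole [ 0.4986 -0.0883  0.075 ]
tubeL [0.4776 0.0628 0.0875] [ 0.4734 -0.1455  0.0875] R [0.5076 0.0627 0.0875] cam [0.57554624 0.08401578 0.37328475]
-1.4878675288277898
-1.1551112357783762
234.3783783783784 256.64864864864865 37
```

```bash
python3 -m creep '[[0,[-0.05,-0.05,0.05],[0,0,0.0072]],[0,[-0.1,-0.09,0.1],[0,0,0.0072]],[0,[-0.1,-0.09,0.1],[0,0,0.0072]],[0,[-0.1,-0.09,0.1],[0,0,0.0072]]]' 20; python3 - <<'E'
from cell import r, vision
from h import *
print(r.observe()["eef_pos"],r.observe()["tcp_rot"])
w=vision.camera_params("wrist"); print({k:v.tolist() for k,v in w.items()})
im=vision.snapshot("wrist"); cv2.imwrite("pics/w1.png",im[:,:,::-1])
E
```

```text
time_s: 0.75
eef_pos: [0.5217, -0.0601, 0.1969]
tcp_rot: [3.14, -0.0, 1.548]
ft_force: [-0.2, 1.0, -0.3]
grip_width: 0.0857
[ 0.52166267 -0.06013085  0.19691152] [ 3.14033134e+00 -7.29518384e-06  1.54765035e+00]
{'camera_matrix': [[355.07582226119735, 0.0, 316.9478932835584], [0.0, 355.07582226119735, 242.64945481804054], [0.0, 0.0, 1.0]], 'D': [-0.02334948085261282, 0.0, 0.0, 0.0, 0.0], 'rvec': [-2.8110758048555597, 0.03219114118585657, 0.005242819892046945], 'tvec': [-0.523485519916378, -0.06806745816800251, 0.3090262666979051]}
```

View pics/w1.png

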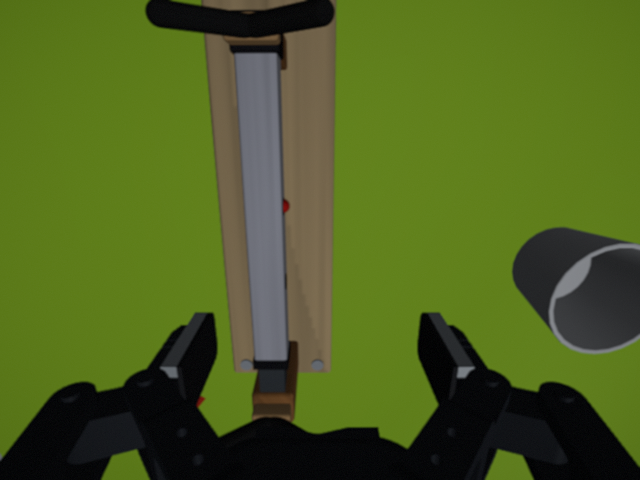

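Closer view: button at (286,206), hole about (286,281), tube top from the edge at 235 to 280 (row 55) and 256 to 287 (row 358); the second finger line is clear of the tube.

```bash
python3 - <<'E'
from cell import r, vision
from h import *
w=vision.camera_params("wrist"); im=vision.snapshot("wrist")
g=cv2.cvtColor(im,cv2.COLOR_RGB2HSV)
m=((g[...,0]<8)|(g[...,0]>172))&(g[...,1]>150)&(g[...,2]>60); ys,xs=np.nonzero(m[190:225,265:300]); u,v=xs.mean()+265,ys.mean()+190;print(u,v,len(xs),xs.min()+265,xs.max()+265,ys.min()+190,ys.max()+190)
P=lambda u,v,z:at(w,(u,v),z).round(4)
print("btn",P(u,v,.075),"hole",P(286,281,.075))
print("L",P(235,55,.0875),P(256,358,.0875),"R",P(280,55,.0875),P(287,358,.0875))
gr=cv2.cvtColor(im,cv2.COLOR_RGB2GRAY)
for c in (283,284,285,286,287): print(c,gr[262:302,c].tolist())
E
```

```text
284.10169491525426 205.74576271186442 59 282 287 200 212
btn [ 0.501  -0.0308  0.075 ] hole [ 0.4994 -0.0878  0.075 ]
L [0.4784 0.0615 0.0875] [ 0.4745 -0.1461  0.0875] R [0.5044 0.0608 0.0875] [ 0.4982 -0.1466  0.0875]
283 [69, 70, 68, 70, 69, 69, 71, 69, 70, 72, 70, 67, 64, 64, 63, 62, 62, 62, 62, 63, 64, 64, 65, 66, 69, 70, 74, 78, 81, 83, 83, 84, 84, 85, 84, 86, 87, 88, 89, 90]
284 [72, 72, 71, 70, 71, 69, 70, 70, 71, 70, 66, 59, 51, 46, 42, 42, 40, 39, 37, 38, 39, 40, 41, 41, 43, 46, 52, 60, 66, 69, 70, 69, 70, 71, 70, 70, 70, 70, 71, 71]
285 [86, 87, 87, 86, 86, 85, 84, 85, 83, 84, 79, 74, 69, 65, 62, 59, 59, 57, 57, 57, 57, 57, 57, 58, 61, 62, 64, 68, 72, 73, 73, 73, 72, 72, 71, 72, 70, 70, 71, 70]
286 [98, 98, 97, 97, 98, 97, 96, 96, 96, 95, 95, 93, 91, 89, 88, 87, 86, 85, 85, 85, 85, 85, 85, 87, 87, 87, 89, 87, 89, 90, 89, 88, 87, 87, 87, 87, 86, 85, 86, 85]
287 [101, 100, 100, 100, 100, 100, 100, 100, 101, 101, 101, 100, 100, 100, 99, 99, 100, 100, 98, 98, 100, 100, 98, 99, 100, 99, 100, 100, 100, 99, 100, 100, 100, 98, 99, 99, 100, 98, 97, 98]
```

```bash
python3 -m creep '[[0,[0.047,-0.057,0.08],[0,0,0]],[0,[0.047,-0.057,0.15],[0,0,0]],[0,[0.047,-0.057,0.192],[0,0,0]],[0,[0.047,-0.057,0.192],[0,0,0]],[0,[0.047,-0.057,0.192],[0,0,0]],[0.4,[0.047,-0.057,0.192],[0,0,0]],[0.4,[0.047,-0.057,0.192],[0,0,0]],[0.4,[0.047,-0.057,0.192],[0,0,0]],[0.4,[0.047,-0.057,0.192],[0,0,0]]]' 20; python3 - <<'E'
from cell import r, vision
from h import *
print(r.observe()["eef_pos"],r.observe()["ft_force"])
im=vision.snapshot("wrist"); cv2.imwrite("pics/w2.png",im[:,:,::-1])
E
```

```text
time_s: 1.98
eef_pos: [0.4876, -0.0311, 0.0813]
tcp_rot: [3.141, 0.0, 1.548]
ft_force: [0.1, -1.4, -0.5]
grip_width: 0.0513
[ 0.48758836 -0.03112427  0.08130314] [ 0.06308154 -1.38450799 -0.46076716]
```

View pics/w2.png

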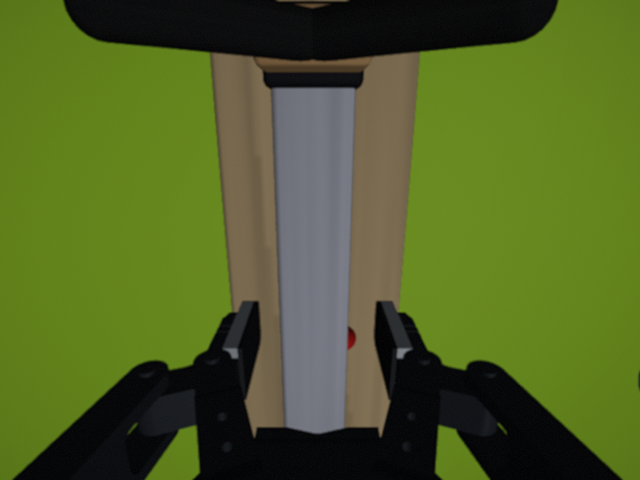

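Pads stand either side of the tube, button at (349,338) between them; the tube's centre (314) is slightly left of the jaws' centre (318).

```bash
python3 - <<'E'
from cell import r, vision
from h import *
w=vision.camera_params("wrist"); o=r.observe(); x,y,z=o["eef_pos"]
print(px(w,[[x,y,.0875],[x,y,.075],[x+.016,y,.075],[x+.016,y+.011,.075],[x+.016,y-.011,.075]]).round(1))
print(at(w,(351,338),.075),at(w,(281,330),.0875),at(w,(347,330),.0875),o["grip_width"])
E
```

```text
[[315.5 358.7]
 [315.6 339.3]
 [355.  338.6]
 [355.3 314.8]
 [354.6 361.1]]
[ 0.50190877 -0.03082759  0.075     ] [ 0.47531865 -0.01842865  0.0875    ] [ 0.49923023 -0.01894948  0.0875    ] 0.051313016107812845
```

```bash
python3 -m creep '[[0.6,[0,-0.0015,0],[0,0,0]],[0.75,[0,-0.0015,0],[0,0,0]],[1,[0,-0.0015,0],[0,0,0]],[1,[0,-0.0015,0],[0,0,0]],[1,[0,-0.0015,0],[0,0,0]],[1,[0,-0.0015,0],[0,0,0]]]' 25; python3 - <<'E'
from cell import r
o=r.observe();print(o["eef_pos"],o["ft_force"],o["torque"],o["grip_width"])
E
```

```text
time_s: 2.78
eef_pos: [0.4864, -0.0311, 0.0814]
tcp_rot: [-3.141, 0.0, 1.548]
ft_force: [-2.5, -0.8, 5.6]
grip_width: 0.0248
[ 0.48636308 -0.03106625  0.08137992] [-2.45172453 -0.79667102  5.58863038] [-0.00983856  0.44206463 -0.05201259] 0.024750436156148834
```

```bash
python3 -m creep '[[1,[0.001,0,0],[0,0,0]],[1,[0.002,0,0],[0,0,0]],[1,[0.003,0,0],[0,0,0]],[1,[0.004,0,0],[0,0,0]]]' 25; python3 - <<'E'
from cell import r
o=r.observe();print(o["eef_pos"],o["ft_force"],o["torque"],o["grip_width"])
E
```

```text
time_s: 3.28
eef_pos: [0.4864, -0.0295, 0.0814]
tcp_rot: [-3.141, 0.002, 1.548]
ft_force: [-3.4, -3.5, 5.0]
grip_width: 0.0246
[ 0.48638498 -0.02946676  0.08137132] [-3.35251537 -3.53219697  4.98914321] [-0.53006764  0.46841472  0.00238994] 0.024563749272749805
```

```bash
python3 -m creep '[[1,[0.001,0,0],[0,0,0]],[1,[0.002,0,0],[0,0,0]],[1,[0.003,0,0],[0,0,0]]]' 25; python3 -m creep '[[1,[0.001,0,0],[0,0,0]],[1,[0.002,0,0],[0,0,0]],[1,[0.003,0,0],[0,0,0]]]' 25
```

```text
time_s: 3.65
eef_pos: [0.4864, -0.0278, 0.0814]
tcp_rot: [-3.141, 0.002, 1.547]
ft_force: [-3.3, -5.0, 5.0]
grip_width: 0.0244
time_s: 4.03
eef_pos: [0.4865, -0.0268, 0.0814]
tcp_rot: [-3.141, 0.004, 1.547]
ft_force: [-3.8, -8.4, 4.6]
grip_width: 0.0247
```

```bash
python3 -m creep '[[1,[0.001,0,0],[0,0,0]],[1,[0.001,0,0],[0,0,0]]]' 25; python3 -m creep '[[1,[0.001,0,0],[0,0,0]],[1,[0.001,0,0],[0,0,0]]]' 25
```

```text
time_s: 4.28
eef_pos: [0.4865, -0.0262, 0.0814]
tcp_rot: [-3.141, 0.004, 1.547]
ft_force: [-3.3, -6.6, 4.5]
grip_width: 0.0242
time_s: 4.53
eef_pos: [0.4865, -0.025, 0.0814]
tcp_rot: [-3.141, 0.002, 1.547]
ft_force: [-3.2, -4.6, 5.6]
grip_width: 0.0244
```

```bash
python3 -m creep '[[1,[0.001,0,0],[0,0,0]],[1,[0.002,0,0],[0,0,0]],[1,[0.003,0,0],[0,0,0]]]' 25; python3 -m creep '[[1,[0.002,0,0],[0,0,0]],[1,[0.004,0,0],[0,0,0]],[1,[0.006,0,0],[0,0,0]]]' 25;python3 -m creep '[[1,[0.002,0,0],[0,0,0]],[1,[0.004,0,0],[0,0,0]],[1,[0.006,0,0],[0,0,0]],[1,[0.008,0,0],[0,0,0]]]' 25;python3 - <<'E'
from cell import r, vision
from h import *
im=vision.snapshot("wrist"); cv2.imwrite("pics/w3.png",im[:,:,::-1])
E
```

```text
time_s: 4.9
eef_pos: [0.4866, -0.0229, 0.0814]
tcp_rot: [-3.141, 0.002, 1.547]
ft_force: [-3.5, -4.4, 5.3]
grip_width: 0.0245
time_s: 5.28
eef_pos: [0.4866, -0.0193, 0.0814]
tcp_rot: [-3.141, 0.002, 1.548]
ft_force: [-2.8, -4.0, 5.1]
grip_width: 0.0249
time_s: 5.78
eef_pos: [0.4867, -0.0145, 0.0814]
tcp_rot: [-3.141, 0.002, 1.548]
ft_force: [-3.0, -2.8, 5.2]
grip_width: 0.0248
```

View pics/w3.png

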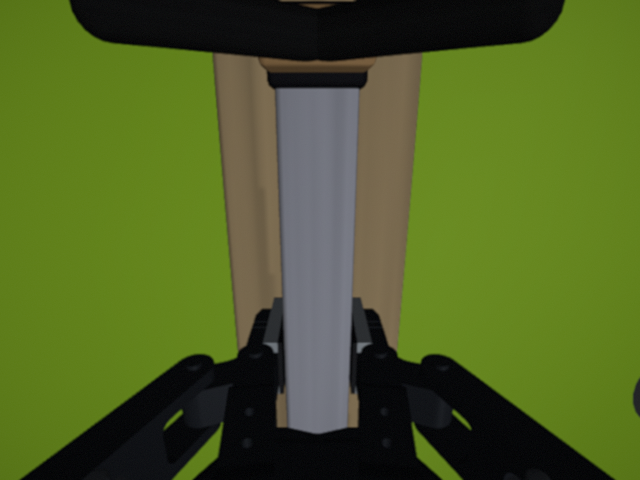

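The yoke holds the same place in the wrist picture (row 60) as before, so the tube is moving with the jaws. Continuing to about 44 mm.

```bash
python3 -m creep '[[1,[0.004,0,0],[0,0,0]],[1,[0.008,0,0],[0,0,0]],[1,[0.012,0,0],[0,0,0]],[1,[0.016,0,0],[0,0,0]],[1,[0.02,0,0],[0,0,0]],[1,[0.024,0,0],[0,0,0]],[1,[0.028,0,0],[0,0,0]],[1,[0.032,0,0],[0,0,0]],[1,[0.036,0,0],[0,0,0]],[1,[0.039,0,0],[0,0,0]],[1,[0.042,0,0],[0,0,0]],[1,[0.044,0,0],[0,0,0]]]' 25; python3 -m creep '[[1,[0.001,0,0],[0,0,0]],[1,[0.002,0,0],[0,0,0]]]' 25
```

```text
time_s: 7.32
eef_pos: [0.4874, 0.012, 0.0814]
tcp_rot: [-3.141, 0.002, 1.548]
ft_force: [-3.2, -3.6, 5.0]
grip_width: 0.0246
time_s: 7.58
eef_pos: [0.4874, 0.0132, 0.0814]
tcp_rot: [-3.141, 0.002, 1.548]
ft_force: [-3.2, -3.7, 5.0]
grip_width: 0.0244
```

```bash
python3 -m creep '[[1,[0.001,0,0],[0,0,0]],[1,[0.002,0,0],[0,0,0]],[1,[0.003,0,0],[0,0,0]],[1,[0.004,0,0],[0,0,0]],[1,[0.005,0,0],[0,0,0]],[1,[0.006,0,0],[0,0,0]],[1,[0.007,0,0],[0,0,0]],[1,[0.008,0,0],[0,0,0]],[1,[0.009,0,0],[0,0,0]],[1,[0.01,0,0],[0,0,0]],[1,[0.011,0,0],[0,0,0]]]' 25
```

```text
time_s: 8.95
eef_pos: [0.4876, 0.0198, 0.0814]
tcp_rot: [-3.141, 0.002, 1.548]
ft_force: [-2.8, -2.8, 4.7]
grip_width: 0.0246
```

```bash
python3 -m creep '[[1,[0.001,0,0],[0,0,0]],[1,[0.002,0,0],[0,0,0]]]' 25
```

```text
time_s: 9.2
eef_pos: [0.4876, 0.0213, 0.0814]
tcp_rot: [-3.141, 0.001, 1.548]
ft_force: [-3.0, -1.9, 6.0]
grip_width: 0.0246
```

Travel is 52.4 mm; creeping with checks from here.

```bash
python3 -m creep '[[1,[0.001,0,0],[0,0,0]],[1,[0.002,0,0],[0,0,0]]]' 25
```

```text
time_s: 9.45
eef_pos: [0.4876, 0.0227, 0.0814]
tcp_rot: [-3.141, 0.001, 1.548]
ft_force: [-3.7, -0.3, 5.5]
grip_width: 0.0247
```

```bash
python3 -m creep '[[1,[0.001,0,0],[0,0,0]],[1,[0.002,0,0],[0,0,0]]]' 25
```

```text
time_s: 9.7
eef_pos: [0.4876, 0.0244, 0.0814]
tcp_rot: [-3.141, -0.001, 1.548]
ft_force: [-2.5, 0.8, 5.5]
grip_width: 0.0248
```

```bash
python3 -m creep '[[1,[0.001,0,0],[0,0,0]],[1,[0.001,0,0],[0,0,0]]]' 25
```

```text
time_s: 9.95
eef_pos: [0.4876, 0.0248, 0.0814]
tcp_rot: [-3.141, 0.0, 1.548]
ft_force: [-2.2, 0.5, 5.9]
grip_width: 0.0247
```

```bash
python3 -m creep '[[1,[0.001,0,0],[0,0,0]],[1,[0.001,0,0],[0,0,0]]]' 25; python3 - <<'E'
from cell import r, vision
from h import *
im=vision.snapshot("scene")
c=vision.camera_params("scene"); print(px(c,[[.502,-.031,.075]]), px(vision.camera_params("side"),[[.502,-.031,.075]]))
g=cv2.cvtColor(im,cv2.COLOR_RGB2HSV); u,v=px(c,[[.502,-.031,.075]])[0].astype(int)
m=((g[...,0]<8)|(g[...,0]>172))&(g[...,1]>150)&(g[...,2]>60); print(m[v-10:v+10,u-10:u+10].sum())
cv2.imwrite("pics/sc1.png",cv2.resize(im[v-35:v+35,u-45:u+45,::-1],None,fx=8,fy=8,interpolation=cv2.INTER_CUBIC))
E
```

```text
time_s: 10.2
eef_pos: [0.4877, 0.0252, 0.0814]
tcp_rot: [-3.141, 0.001, 1.548]
ft_force: [-2.2, -0.2, 5.1]
grip_width: 0.0247
[[336.74898694 214.83422366]] [[366.585472   226.14712385]]
4
```

View pics/sc1.png

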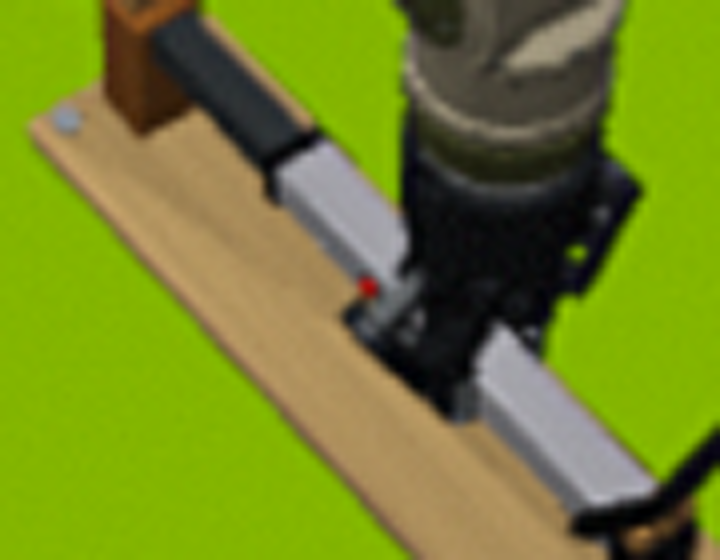

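The scene crop shows the red button at (368,287) on the tube's side, clear of the pads: it seems to have popped out. I'll feel for the stop gently.

```bash
python3 -m creep '[[1,[0.001,0,0],[0,0,0]],[1,[0.001,0,0],[0,0,0]]]' 25
```

```text
time_s: 10.5
eef_pos: [0.4877, 0.0257, 0.0814]
tcp_rot: [-3.141, 0.001, 1.548]
ft_force: [-1.5, -0.9, 5.6]
grip_width: 0.0244
```

```bash
python3 -m creep '[[1,[0.001,0,0],[0,0,0]],[1,[0.001,0,0],[0,0,0]]]' 25
```

```text
time_s: 10.75
eef_pos: [0.4877, 0.0263, 0.0814]
tcp_rot: [-3.142, 0.001, 1.548]
ft_force: [-2.2, -1.0, 5.6]
grip_width: 0.0246
```

```bash
python3 -m creep '[[1,[0.001,0,0],[0,0,0]],[1,[0.001,0,0],[0,0,0]]]' 25
```

```text
time_s: 11.0
eef_pos: [0.4877, 0.0269, 0.0814]
tcp_rot: [-3.141, 0.001, 1.548]
ft_force: [-3.1, -1.8, 4.5]
grip_width: 0.0242
```

```bash
python3 -m creep '[[1,[0.001,0,0],[0,0,0]],[1,[0.001,0,0],[0,0,0]]]' 25; python3 - <<'E'
from cell import r, vision
from h import *
im=vision.snapshot("scene"); im=np.mean([im.astype(float)]+[vision.snapshot("scene") for _ in range(3)],0).astype(np.uint8)
cv2.imwrite("pics/sc2.png",cv2.resize(im[230:240,0:0] if 0 else im[190:235,310:370,::-1],None,fx=12,fy=12,interpolation=cv2.INTER_CUBIC))
print(r.observe()["eef_pos"],r.observe()["ft_force"])
E
```

```text
time_s: 11.25
eef_pos: [0.4877, 0.0273, 0.0814]
tcp_rot: [-3.141, 0.001, 1.548]
ft_force: [-3.2, -1.7, 5.5]
grip_width: 0.025
[0.48772644 0.02728802 0.08137859] [-2.48350079 -1.55179259  5.69287242]
```

View pics/sc2.png

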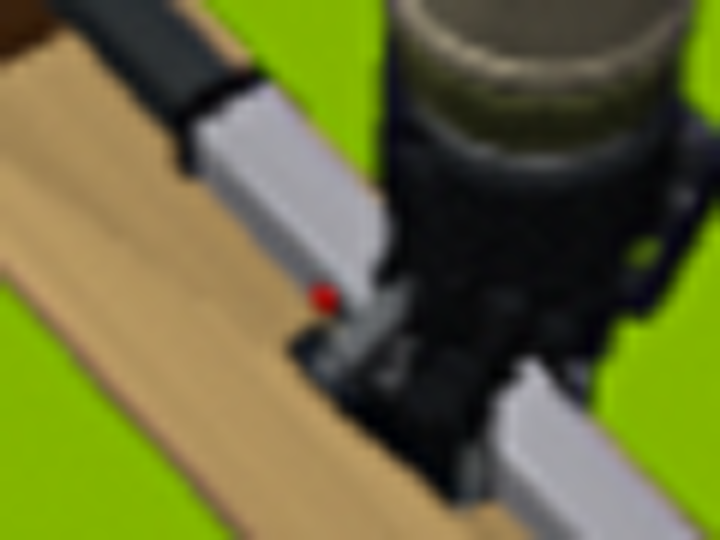

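The button sits at (323,298), i.e. scene pixel (336.9,214.8), which matches the projection of a fully-out tip (336.7,214.8). I'll release, rise and verify from above.

```bash
python3 -m creep '[[0.8,[0,0,0],[0,0,0]],[0.6,[0,0,0],[0,0,0]],[0.4,[0,0,0],[0,0,0]],[0.4,[0,0,0],[0,0,0]],[0.4,[0,0,0],[0,0,0]],[0.4,[0,0,-0.04],[0,0,0]],[0.4,[0,0,-0.1],[0,0,0]],[0,[0,0,-0.192],[0,0,0]],[0,[-0.07,0.02,-0.192],[0,0,0]],[0,[-0.145,0.057,-0.192],[0,0,0]],[0,[-0.145,0.057,-0.192],[0,0,0]],[0,[-0.145,0.057,-0.192],[0,0,0]]]' 25; python3 - <<'E'
from cell import r, vision
from h import *
w=vision.camera_params("wrist");im=vision.snapshot("wrist"); cv2.imwrite("pics/w4.png",im[:,:,::-1])
g=cv2.cvtColor(im,cv2.COLOR_RGB2HSV);m=((g[...,0]<8)|(g[...,0]>172))&(g[...,1]>150)&(g[...,2]>60)
n,l,s,c=cv2.connectedComponentsWithStats(m.astype(np.uint8)); print(s[1:].tolist(),c[1:])
for q in c[1:]: print(at(w,q,.075))
E
```

```text
time_s: 12.95
eef_pos: [0.5196, -0.0598, 0.1959]
tcp_rot: [-3.14, -0.001, 1.548]
ft_force: [-0.6, 0.7, -0.1]
grip_width: 0.0857
[[286, 200, 6, 13, 61], [197, 398, 9, 10, 33]] [[288.2295082  206.2295082 ]
 [200.3030303  402.57575758]]
[ 0.50083996 -0.03066886  0.075     ]
[ 0.41780853 -0.19852758  0.075     ]
```

View pics/w4.png

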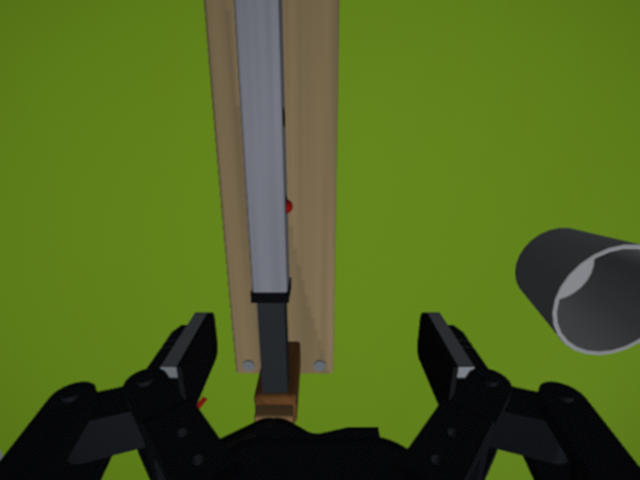

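The button at (288,206) shows 61 red pixels (59 at the start) at the same place, so it is fully out. The old hole is now at (284,117), outwards of it. The jaws are open and clear, so I'm handing in.

```bash
python3 -c "
from cell import r
print(r.finish_job())"
```

```text
the job is handed in; nothing more can be done
None
```

I squeezed the red button flush, slid the outer tube about 57–58 mm outwards, and let go once the button had come out in the second hole. I handed the job in at about 13 s, with the jaws open and clear of the tube.

- **Button out:** the last close-up shows the button at the same spot as at the start and just as large (61 red pixels against 59). The first hole is now outwards of it.
- **Force:** the highest I read along the tube was about 8 N, when the flush button came free. Near the second hole the sliding force dropped and briefly reversed, which fits the button entering it.
- **Not confirmed:** I did not feel a hard stop. I pushed gently about 3 mm past that dip, never above 2 N, and then stopped rather than press the button against the hole's edge. That the button is out rests on the pictures.
- **Other objects:** the arm stayed over the cradle the whole time. I did not take a final picture of the tub, cup, bottle and paper form.

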